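# Ready a plaster mould on its turntable and shift the drive's gated lever to run

## Task

First take the rasp off the plaster mould and lay it flat in the grey tool tray without dropping it. Then touch off the mould by pressing its three spring pins lightly, past half-way down, one after the other: red, then yellow, then blue. Last, move the console's lever through its zigzag gate from the white mark to the far end at the green mark, pausing about half a second in the orange corner and again in the purple corner, let go of it there, and leave everything else on the bench where it stands.

Things in the scene. Friction and masses are not known exactly. Their poses are not given: they have to be found in the camera images.
- mould: White plaster slab 210 (x) x 165 (y) x 40 mm clamped on a dark round turntable (260 mm across, 30 mm high); all fixed. Origin: centre of the turntable's underside on the table. Slab's upper face: 70 mm above the table. A half ball of radius 36 mm stands on that face at x +42, y 0 mm.
- rasp: The rasp: wooden handle 95 x 22 mm, 20 mm thick, then dark flat steel blade 75 x 16 mm, 8 mm thick; 170 mm long, 60 to 130 g. At first it lies flat across the mould's upper face, along the mould's y, at about x -42 mm. Origin: on its underside, mid length; x runs from handle to blade.
- rasp_grip (a point): Point to grip the rasp: in the wooden handle close to the balance point, half-way up (10 mm above its underside). x runs along the rasp from handle to blade, z is up. Handle is 22 mm wide here (along y).
- tray: Grey open tool tray, fixed, outside 240 (its x) x 120 (its y) x 35 mm high, walls and floor 4 to 5 mm thick. Origin: centre of its underside on the table.
- console: Green drive console, fixed, 200 x 180 mm; gate plate's top 100 mm high. Origin: centre of its underside = the lever's pivot. x ahead, y left. Zigzag slot; knob's path, mm from the origin: white start (-56, +23), ahead to (-19, +23), right to the orange corner (-19, -23), ahead to (+19, -23), left to the purple corner (+19, +23), ahead to the green end (+56, +23).
- lever_knob (a point): Centre of the lever's black ball knob, 40 mm across, 165 mm from the pivot (the console's origin) on a 9 mm steel stem. It moves on a sphere about the pivot: about 153 mm above the table at the gate's ends, 162 mm near the middle. It tilts with light friction (1 N at the knob), stays where it is left, and has about 4 mm of play in the slot.
- gate_fore (a joint): Lever's tilt along the console's x, rad: about -0.33 at the white mark, -0.11 in the first crossing (orange), +0.11 in the second crossing (purple), +0.33 at the green end. Play +-0.026.
- gate_side (a joint): Lever's tilt along the console's y, rad: +0.14 in the left lane (white, purple, green), -0.14 in the right lane (orange). Play +-0.026.
- pin_red_top (a point): Centre of the top of the red spring-loaded locating pin: a red cap of 20 mm diameter in a brass collar of 36 mm (12 mm high), at x -84, y +62 mm of the mould. Its top centre when up is 26 mm above the mould's upper face (96 mm above the table); pressed straight down.
- pin_red (a joint): How far the red pin is pressed down, m: 0 up, 0.010 fully down. It starts to move at 2 N and is fully down at 6 N; springs back. It counts as touched beyond 0.004.
- pin_yellow_top (a point): Centre of the top of the yellow spring-loaded locating pin: a yellow cap of 20 mm diameter in a brass collar of 36 mm (12 mm high), at x +84, y +62 mm of the mould. Its top centre when up is 26 mm above the mould's upper face (96 mm above the table); pressed straight down.
- pin_yellow (a joint): How far the yellow pin is pressed down, m: 0 up, 0.010 fully down. It starts to move at 2 N and is fully down at 6 N; springs back. It counts as touched beyond 0.004.
- pin_blue_top (a point): Centre of the top of the blue spring-loaded locating pin: a blue cap of 20 mm diameter in a brass collar of 36 mm (12 mm high), at x +42, y -64 mm of the mould. Its top centre when up is 26 mm above the mould's upper face (96 mm above the table); pressed straight down.
- pin_blue (a joint): How far the blue pin is pressed down, m: 0 up, 0.010 fully down. It starts to move at 2 N and is fully down at 6 N; springs back. It counts as touched beyond 0.004.
- jug: Bystander: clear measuring jug, 90 mm wide, 120 mm tall. Origin: centre of its underside.
- head_form: Bystander: white plaster head form, 130 mm wide, 162 mm tall. Origin: centre of its underside.
- egg_form: Bystander: cream egg-shaped form, 64 mm wide, 72 mm tall, standing near the far end of the tool tray. Origin: centre of its underside.
- glue: Bystander: white bottle with orange cap, 60 mm wide, 150 mm tall. Origin: centre of its underside.
- marker: Bystander: green marker pen, 130 x 16 x 14 mm, lying on the table. Origin: centre of its underside.
- brush: Bystander: brush, 190 mm long, lying on the table. Origin: about mid length, on its underside.
- jar: Bystander: green glass jar, 70 mm wide, 90 mm tall. Origin: centre of its underside.

How it is judged:
By the outcome, as a careful person would: the job done as asked, in the order asked, and still so for the second after the job is handed in, with the robot touching nothing.
It also fails if it takes over 72 s, if anything falls off the work surface, if the arm or the gripper's body presses on something with over 40 N, if the wrist force passes 120 N, or if a joint passes its speed limit or range.

## Robot

A 7-joint arm with a two-finger parallel gripper is mounted at the origin on the work surface. World frame = base frame: x ahead of the robot, y to its left, z up, the work surface at z = 0. Lengths are in m, angles in rad, forces in N, time in s.
With the tool pointing down it reaches from about 0.425 to 0.925 m from the base axis. Payload 6.8 kg.
Tool frame: the origin (TCP) lies on the front face of the gripper's body, between the roots of the fingers; the fingertips stand 73 mm ahead of it and the grasp point (between the pads) lies 54 mm ahead of it; z points along the fingers, y is the line along which they close (so a half turn about z gives the same grasp; the last joint's range is limited). The gripper opens to 85 mm and grips with 20 to 120 N. Pads are 22 mm wide; open, the fingers measure 114 mm over their backs; the gripper's body (76 mm by 85 mm) begins 54 mm behind the grasp point. The pads swing forward as they close: fully open they stand 13 mm farther back than shut.
Start: joints at [1.049, 0.477, 0.022, 1.555, -0.011, 1.109, -0.083], TCP at [0.271, -0.618, 0.304] pointing down, gripper open.
Joint ranges: [-2.96, 2.96], [-0.34, 2.1], [-1.41, 1.46], [0.24, 2.44], [-1.37, 4.51], [0.17, 1.92], [-2.96, 2.96]. Speed limits (rad/s): [2.39, 2.39, 3.14, 3.14, 3.14, 3.14, 3.14].

## Interface

Orientations are given as a unit quaternion [w, x, y, z].
In Python, from station import bot, optics gives the robot as it stands.
- The arm moves only by the tool drive_tool, never from a script. Its argument "deltas" is a list of rows, each an object with "gripper": the closure in counts, from 0 (fully open) to 255 (shut); "offset": the shift along the tool's x, y, z in units of 1000 mm (1.0 is 1000 mm), a list of three; "angular": the turn, a rotation vector about the tool's x, y, z in units of 45 degrees (1.0 is 45 degrees), a list of three. In form: [{"gripper": gripper, "offset": [dx, dy, dz], "angular": [rx, ry, rz]}, ...]. A call has 1 to 5 rows; each row is the pose to reach, as a shift and turn from the pose commanded when the call began, along the tool's axes at that moment; what a row does not reach only later rows make up. A row lasts 1/10 s, in which the tool goes at most 50 mm and 8.59 degrees, less where a joint would pass 70% of its speed; a pose out of reach is approached as far as the arm can. A call with a number of a shift or a turn outside -1 to 1 is refused whole. A call with a gripper value outside its range is refused whole. The fingers move at their own pace and stop on an object; "grip_force" is the grip in N (left out, the last holds). Time passes only in rows, so rows that repeat a pose let the fingers close. It gives the time, the measured TCP pose, the force, the opening and the grip force at its end, in the units of the state.
- bot.get_obs(): the state, without advancing time (a new reading comes with each control period).
- optics.read_camera(name): name is "side" or "top"; returns the picture (400x640x3 uint8, blue, green, red); there is no depth.
- optics.camera_model(name): a dict with "fx", "fy", "cx", "cy" (pixels), "dist" ([k1, k2, p1, p2, k3] as OpenCV has them; the pictures are not rectified), "cam_to_world" (4x4, takes a point from camera to world coordinates). Camera axes: x right, y up, looking along -z (the intrinsics and any distortion apply to the point x, -y, -z); pixel columns grow to the right and rows downward; lengths in m; the calibration is good to about 2 mm. A picture is of the moment at which its call begins. camera_model takes no time and is no camera call.
- bot.hand_in(): hands the job in; it is judged then, once.
The state is a dict: "t": time; "q": joint angles; "joint_vel": joint speeds; "joint_torque": joint torques, N m; "eef_pos": TCP position; "tool_rot": TCP orientation; "contact_force": force on the tool from outside, world axes, zero at the start; "torque": the same for the moment, N m; "gripper_width": opening from 0.0 (shut) to 1.0 (fully open); "grasp_force": force on a finger pad.
Only numpy, scipy, OpenCV 4.12 (cv2) and the standard library are available. Lean on these libraries where they do the work, as an engineer would, in place of code of your own. Each camera call takes 0.05 s, during which the arm holds its last target. There are 200 camera calls.

## Working session

There is one attempt and no reset: what is moved stays moved. The work goes in short steps, Python scripts to look and compute and a tool call to move; the robot and the scene stay as the last step left them, time stands still between calls to the robot, and variables do not carry over. Pictures are saved under pics/ and viewed, at most 10 in all, crops included, and the job is handed in when it is done.

Besides the shell and the picture viewer there is one more tool, called by a JSON object that holds its "op" and its "data", one argument or row to a line. drive_tool: Moves the arm, as the interface text tells. Its arguments: {"type":"object","properties":{"deltas":{"type":"array"},"grip_force":{"type":"number"}},"required":["deltas"]}

```bash
mkdir -p pics
python3 - <<'E'
from station import bot, optics
import cv2
print(bot.get_obs())
for n in("top","side"):
    cv2.imwrite(f"pics/{n}0.png",optics.read_camera(n)); print(n,optics.camera_model(n))
E
```

```text
{'t': 0.0, 'q': array([ 1.0488808 ,  0.47780306,  0.02239154,  1.55641753, -0.01152474,
        1.10929456, -0.08310181]), 'joint_vel': array([ 0.00037596,  0.00166839,  0.00054977, -0.0001782 , -0.00081999,
        0.00075207,  0.00219892]), 'joint_torque': array([ 6.31164075e-04, -5.96456158e+01,  1.60808511e+00, -2.81197536e+01,
        1.24850386e-02,  9.50689602e-03,  7.26166263e-06]), 'eef_pos': array([ 0.27121751, -0.61763181,  0.30293893]), 'tool_rot': array([-8.61408887e-04,  9.78674244e-01,  2.05416456e-01, -2.49639917e-04]), 'contact_force': array([ 0.1534719 ,  0.20758371, -1.82349394]), 'torque': array([0.05341176, 0.0303467 , 0.01479662]), 'grasp_force': 0.0, 'gripper_width': 0.9964638596604762}
top {'fx': 466.04185162707455, 'fy': 466.04185162707455, 'cx': 323.2202385872851, 'cy': 200.86223227099993, 'dist': array([-0.02534649,  0.        ,  0.        ,  0.        ,  0.        ]), 'cam_to_world': array([[-0.0072143 ,  0.98937354, -0.14521695,  0.33814396],
       [-0.99994896, -0.00611046,  0.0080459 , -0.00791134],
       [ 0.00707305,  0.14526758,  0.98936712,  1.60176073],
       [ 0.        ,  0.        ,  0.        ,  1.        ]])}
side {'fx': 446.25915761752555, 'fy': 446.25915761752555, 'cx': 320.1163445412869, 'cy': 200.66585636607826, 'dist': array([-0.10979144,  0.        ,  0.        ,  0.        ,  0.        ]), 'cam_to_world': array([[-0.99678352,  0.03450021, -0.07233494,  0.44430339],
       [-0.07979137, -0.51147526,  0.85558541,  1.42760248],
       [-0.00747966,  0.85860514,  0.51258293,  0.95632613],
       [ 0.        ,  0.        ,  0.        ,  1.        ]])}
```

View pics/top0.png

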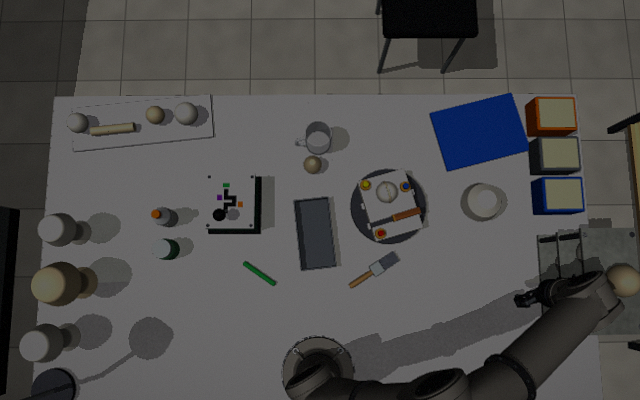

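View pics/side0.png

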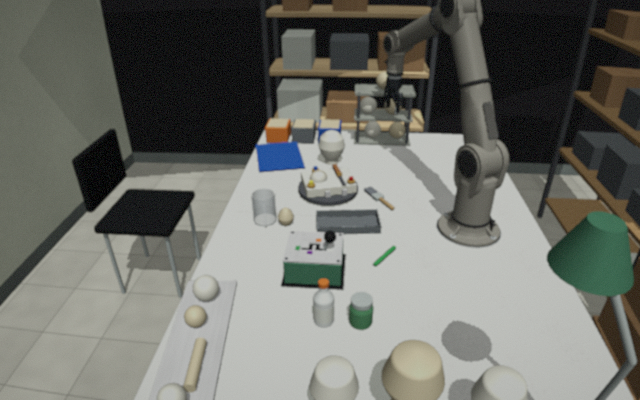

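The top view shows the console near (235,205), the tray near (318,233) and the mould near (388,205). The rasp handle is near (407,214). I'll zoom in on these.

```bash
python3 - <<'E'
import cv2
a=cv2.imread("pics/top0.png")
l=cv2.resize(a[155:255,340:440],None,fx=5,fy=5,interpolation=cv2.INTER_CUBIC)
r=cv2.resize(a[165:275,195:345],None,fx=5,fy=5,interpolation=cv2.INTER_CUBIC)
cv2.imwrite("pics/mould.png",cv2.convertScaleAbs(l,alpha=1.5)); cv2.imwrite("pics/cons.png",cv2.convertScaleAbs(r,alpha=1.5))
E
cat > h.py <<'E'
import numpy as np, cv2
from scipy.spatial.transform import Rotation as R
from station import bot, optics
F=np.diag([1,-1,-1.])
def ray(n,uv):
    m=optics.camera_model(n);K=np.array([[m['fx'],0,m['cx']],[0,m['fy'],m['cy']],[0,0,1]])
    p=cv2.undistortPoints(np.array([[uv]],float),K,m['dist'])[0,0]
    T=m['cam_to_world'];return T[:3,3],T[:3,:3]@F@np.array([p[0],p[1],1])
def at(n,uv,z):
    o,d=ray(n,uv);return o+d*(z-o[2])/d[2]
def proj(n,P):
    m=optics.camera_model(n);K=np.array([[m['fx'],0,m['cx']],[0,m['fy'],m['cy']],[0,0,1]])
    T=m['cam_to_world'];c=(np.atleast_2d(P)-T[:3,3])@T[:3,:3]@F
    return cv2.projectPoints(c,np.zeros(3),np.zeros(3),K,m['dist'])[0][:,0]
def plan(pos,yaw=None,g=0):
    """offset/angular from current pose; yaw = world angle of tool y (mod pi), tool down"""
    o=bot.get_obs();q=o['tool_rot'];C=R.from_quat(q[[1,2,3,0]])
    off=C.inv().apply(np.array(pos)-o['eef_pos'])
    cur=C.as_matrix()
    y0=np.arctan2(cur[1,1],cur[0,1])
    if yaw is None: yaw=y0
    d=(yaw-y0+np.pi/2)%np.pi-np.pi/2; yaw=y0+d
    y=np.array([np.cos(yaw),np.sin(yaw),0]);z=np.array([0,0,-1.]);x=np.cross(y,z)
    D=C.inv()*R.from_matrix(np.c_[x,y,z])
    print('off',off.round(4),'ang',(D.as_rotvec()/(np.pi/4)).round(4),'|',o['eef_pos'].round(4),'q7',o['q'][6].round(2))
E
```

```text
(no output)
```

View pics/mould.png

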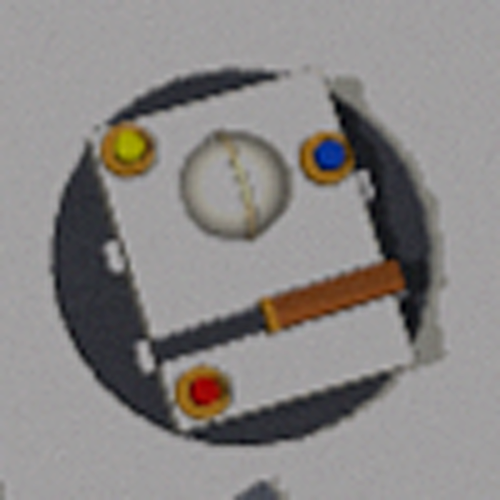

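View pics/cons.png

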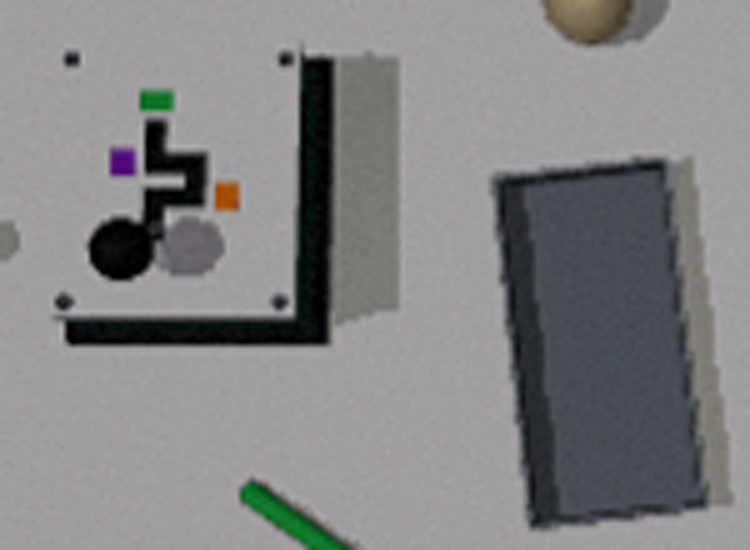

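Mould crop: the red pin is at about (381,233), yellow at (366,184) and blue at (406,186). The rasp runs from its handle end at (421,210) to its blade tip at (371,225). Console crop: the knob is at about (219,215), and the screws and tray corners are clear. Next I'll fit the poses.

```bash
cat > fit.py <<'E'
from h import *
from scipy.optimize import least_squares
def M(p): return at("top",((p[0]+.5)/5-.5+340,(p[1]+.5)/5-.5+155),p[2])
def C(p): return at("top",((p[0]+.5)/5-.5+195,(p[1]+.5)/5-.5+165),p[2])
def fit(loc,w):
    loc=np.array(loc,float);w=np.array(w)[:,:2]
    f=lambda v:(loc@np.array([[np.cos(v[2]),np.sin(v[2])],[-np.sin(v[2]),np.cos(v[2])]])+v[:2]-w).ravel()
    c=w.mean(0); s=min((least_squares(f,[*c,a]) for a in(-2,0,2)),key=lambda s:s.cost)
    return s.x,s.fun.round(4)
m,r=fit([(-.084,.062),(.084,.062),(.042,-.064)],[M((205,391,.096)),M((130,147,.096)),M((330,155,.096))])
def loc(v,p): c,s=np.cos(v[2]),np.sin(v[2]); return np.array([v[0]+c*p[0]-s*p[1],v[1]+s*p[0]+c*p[1]])
if __name__=="__main__":
    print("mould",m.round(4),r)
    for p in [(-.084,.062),(.084,.062),(.042,-.064)]: print(loc(m,p).round(4))
    h,b,t=M((404,276,.09)),M((270,315,.085)),M((156,350,.078))
    print("rasp",h,b,t,np.linalg.norm(t-h),"yaw",np.arctan2(*(t-h)[1::-1]))
    tc=[C((*p,.035)) for p in[(497,178),(665,160),(707,505),(533,525)]]
    print("tray",fit([(.12,.06),(.12,-.06),(-.12,-.06),(-.12,.06)],tc))
    cc=[C((*p,.1)) for p in[(72,58),(287,58),(280,302),(64,302)]]
    print("cons",np.array(cc).round(4),np.mean(cc,0)); k=C((120,248,.153)); print("knob",k)
    for p in[(157,100),(123,161),(227,196)]: print(C((*p,.1)).round(4))
E
python3 fit.py
```

```text
mould [ 0.5506 -0.2419  0.2758] [-0.0006  0.0001  0.0003  0.0005  0.0003 -0.0006]
[ 0.4529 -0.2051]
[ 0.6146 -0.1593]
[ 0.6085 -0.292 ]
rasp [ 0.52845779 -0.3385492   0.09      ] [ 0.50389595 -0.25053803  0.085     ] [ 0.48205301 -0.17597063  0.078     ] 0.16949689682932909 yaw 1.8488330562130282
tray (array([0.46022977, 0.00888779, 0.10683482]), array([ 0.0022,  0.0027,  0.0033, -0.0023, -0.0025, -0.0019, -0.0029,
        0.0015]))
cons [[0.6427 0.3542 0.1   ]
 [0.6418 0.213  0.1   ]
 [0.4812 0.2151 0.1   ]
 [0.482  0.3548 0.1   ]] [0.56192875 0.28424688 0.1       ]
knob [0.51064444 0.30786163 0.153     ]
[0.6143 0.2977 0.1   ]
[0.574  0.3189 0.1   ]
[0.5506 0.2506 0.1   ]
```

```bash
python3 -c "
from h import *
plan([.5075,-.263,.26],.276)"
```

```text
off [ 0.3589 -0.2297  0.0434] ang [-1.8000e-03 -1.4000e-03 -1.8246e+00] | [ 0.2713 -0.6177  0.303 ] q7 -0.08
```

{"op": "drive_tool", "data": {
  "deltas": [
    {"gripper":120,"offset":[0.18,-0.115,0],"angular":[0,0,-0.95]},
    {"gripper":120,"offset":[0.18,-0.115,0],"angular":[0,0,-0.95]},
    {"gripper":120,"offset":[0.18,-0.115,0],"angular":[0,0,-0.95]},
    {"gripper":120,"offset":[0.18,-0.115,0],"angular":[0,0,-0.95]},
    {"gripper":120,"offset":[0.18,-0.115,0],"angular":[0,0,-0.95]}
  ],
  "grip_force": 40
}}

```text
t: 0.6
eef_pos: [0.3941, -0.4343, 0.3038]
tool_rot: [-0.001, 0.832, 0.554, 0.001]
contact_force: [0.3, 0.3, 0.9]
gripper_width: 0.529
grasp_force: 0.0
```

```bash
python3 -c "
from h import *
plan([.5075,-.263,.26],.276);print(bot.get_obs()['gripper_width'])"
```

```text
off [0.2017 0.0384 0.0445] ang [ 0.0017 -0.0038 -0.8559] | [ 0.3941 -0.4343  0.3038] q7 0.26
0.5287183500327778
```

{"op": "drive_tool", "data": {
  "deltas": [
    {"gripper":120,"offset":[0.05,0.01,0],"angular":[0,0,-0.19]},
    {"gripper":120,"offset":[0.2017,0.0384,0.044],"angular":[0,0,-0.856]},
    {"gripper":120,"offset":[0.2017,0.0384,0.044],"angular":[0,0,-0.856]},
    {"gripper":120,"offset":[0.2017,0.0384,0.044],"angular":[0,0,-0.856]},
    {"gripper":120,"offset":[0.2017,0.0384,0.044],"angular":[0,0,-0.856]}
  ]
}}

```text
t: 1.1
eef_pos: [0.5083, -0.264, 0.2585]
tool_rot: [-0.001, 0.603, 0.797, 0.002]
contact_force: [-0.5, -0.5, -0.1]
gripper_width: 0.528
grasp_force: 0.0
```

```bash
python3 -c "
from h import *
plan([.5075,-.263,.143],.276)
a=optics.read_camera('top');cv2.imwrite('pics/t1.png',cv2.resize(a[140:270,330:480],None,fx=5,fy=5)[:600]);print(bot.get_obs()['eef_pos'])"
```

```text
off [ 0.0007 -0.0006  0.1155] ang [ 0.0011 -0.0052 -0.001 ] | [ 0.5083 -0.264   0.2585] q7 0.49
[ 0.50801248 -0.26487881  0.25845613]
```

View pics/t1.png

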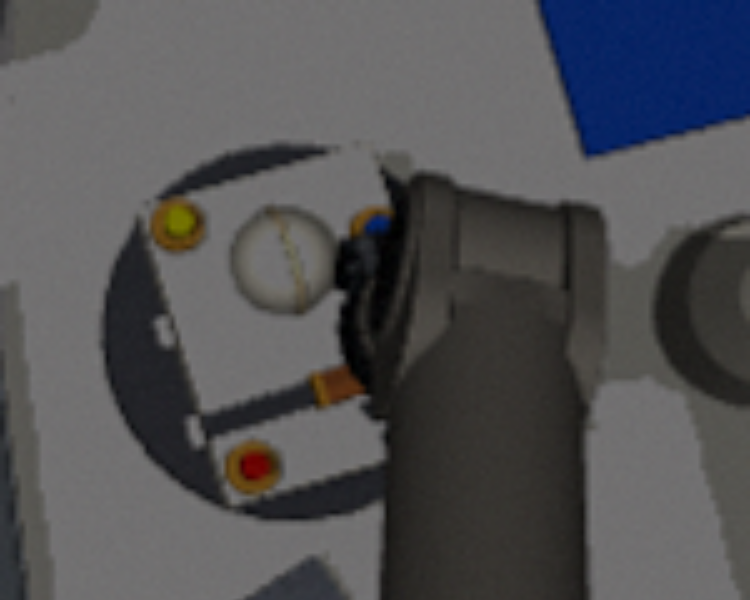

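The gripper hangs over the handle, just right of the ferrule at crop (325,385), and the rasp hasn't moved. I'll go down and grip it.

{"op": "drive_tool", "data": {
  "deltas": [
    {"gripper":120,"offset":[0.0015,-0.0005,0.05],"angular":[0,-0.005,0]},
    {"gripper":120,"offset":[0.0015,-0.0005,0.09],"angular":[0,-0.005,0]},
    {"gripper":120,"offset":[0.0015,-0.0005,0.105],"angular":[0,-0.005,0]},
    {"gripper":120,"offset":[0.0015,-0.0005,0.114],"angular":[0,-0.005,0]},
    {"gripper":120,"offset":[0.0015,-0.0005,0.114],"angular":[0,-0.005,0]}
  ]
}}

```text
t: 1.65
eef_pos: [0.5048, -0.2701, 0.1459]
tool_rot: [0.001, 0.609, 0.793, -0.001]
contact_force: [0.3, -0.2, 0.7]
gripper_width: 0.529
grasp_force: 0.0
```

{"op": "drive_tool", "data": {
  "deltas": [
    {"gripper":170,"offset":[0,0,0],"angular":[0,0,0]},
    {"gripper":200,"offset":[0,0,0],"angular":[0,0,0]},
    {"gripper":230,"offset":[0,0,0],"angular":[0,0,0]},
    {"gripper":255,"offset":[0,0,0],"angular":[0,0,0]},
    {"gripper":255,"offset":[0,0,0],"angular":[0,0,0]}
  ],
  "grip_force": 40
}}

```text
t: 2.15
eef_pos: [0.5064, -0.2701, 0.148]
tool_rot: [0.004, 0.609, 0.793, -0.001]
contact_force: [0.1, -0.2, 6.9]
gripper_width: 0.244
grasp_force: 41.5
```

{"op": "drive_tool", "data": {
  "deltas": [
    {"gripper":255,"offset":[0,0,-0.01],"angular":[0,0,0]},
    {"gripper":255,"offset":[0,0,-0.03],"angular":[0,0,0]},
    {"gripper":255,"offset":[0,0,-0.06],"angular":[0,0,0]},
    {"gripper":255,"offset":[0,0,-0.1],"angular":[0,0,0]},
    {"gripper":255,"offset":[0,0,-0.1],"angular":[0,0,0]}
  ],
  "grip_force": 60
}}

```text
t: 2.65
eef_pos: [0.5073, -0.2699, 0.252]
tool_rot: [0.006, 0.609, 0.793, -0.0]
contact_force: [1.1, 0.3, -0.9]
gripper_width: 0.238
grasp_force: 58.7
```

```bash
python3 -c "
from h import *
for i in range(3):
  a=optics.read_camera('side');print(bot.get_obs()['eef_pos'],bot.get_obs()['contact_force'])
cv2.imwrite('pics/s1.png',cv2.resize(a[110:260,250:450],None,fx=4,fy=4))
plan([.468,.012,.20],.107+np.pi/2)"
```

```text
[ 0.5060664  -0.2695841   0.24934743] [ 0.51275701 -0.45526045 -1.96872808]
[ 0.50492696 -0.2692682   0.24731567] [-0.57763475  0.34901218 -2.78105095]
[ 0.50421534 -0.26907102  0.24594207] [ 0.12147067 -0.05708231 -0.76382759]
off [0.2811 0.0376 0.0448] ang [-0.0042  0.0038 -1.8036] | [ 0.5042 -0.2691  0.2459] q7 0.47
```

View pics/s1.png

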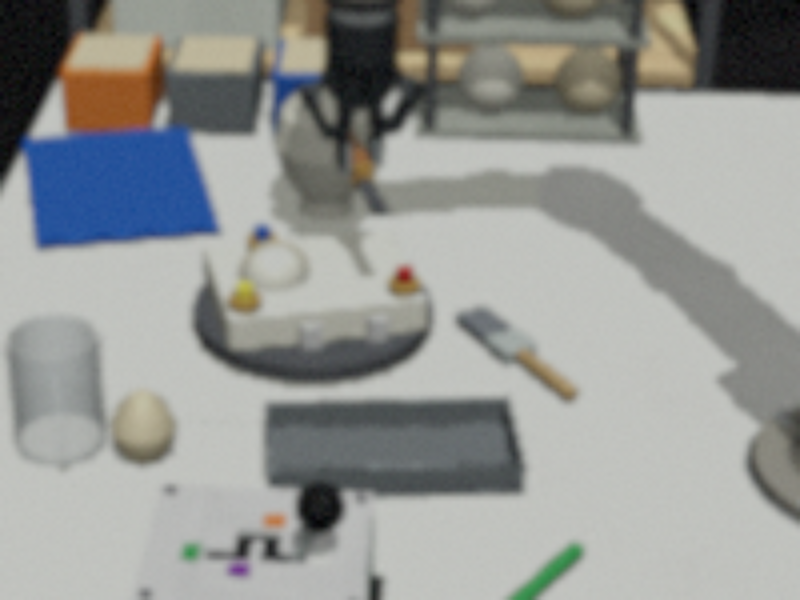

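```bash
python3 -c "
from h import *
print(proj('side',[[.481,-.175,.171],[.481,-.175,.179],[.5029,-.2495,.171],[.5029,-.2495,.191]]))
o=bot.get_obs();print(R.from_quat(o['tool_rot'][[1,2,3,0]]).as_matrix().round(4))"
```

```text
[[344.50098329 163.85836283]
 [344.54047895 162.0484362 ]
 [339.78613564 155.76909108]
 [339.85524367 151.35054785]]
[[-2.583e-01  9.661e-01  6.000e-04]
 [ 9.661e-01  2.583e-01 -4.000e-03]
 [-4.000e-03 -5.000e-04 -1.000e+00]]
```

Rasp tip seen at about (345,163), predicted at (344.5,163), so the rasp is level in the gripper. I'll carry it to the tray.

{"op": "drive_tool", "data": {
  "deltas": [
    {"gripper":255,"offset":[0.02,0.002,0],"angular":[0,0,-0.1]},
    {"gripper":255,"offset":[0.05,0.006,0],"angular":[0,0,-0.28]},
    {"gripper":255,"offset":[0.09,0.011,0],"angular":[0,0,-0.46]},
    {"gripper":255,"offset":[0.13,0.016,0],"angular":[0,0,-0.64]},
    {"gripper":255,"offset":[0.17,0.021,0],"angular":[0,0,-0.82]}
  ]
}}

```text
t: 3.3
eef_pos: [0.4797, -0.098, 0.2438]
tool_rot: [-0.0, 0.324, 0.946, -0.002]
contact_force: [0.3, 0.8, -1.0]
gripper_width: 0.239
grasp_force: 58.6
```

```bash
python3 -c "
from h import *
plan([.470,.010,.22],.107+np.pi/2)"
```

```text
off [0.0739 0.0795 0.0235] ang [-0.0046 -0.0012 -0.9764] | [ 0.4797 -0.098   0.2438] q7 0.77
```

{"op": "drive_tool", "data": {
  "deltas": [
    {"gripper":255,"offset":[0.02,0.022,0],"angular":[0,0,-0.18]},
    {"gripper":255,"offset":[0.04,0.043,0],"angular":[0,0,-0.37]},
    {"gripper":255,"offset":[0.06,0.064,0.01],"angular":[0,0,-0.56]},
    {"gripper":255,"offset":[0.074,0.0795,0.0235],"angular":[0,0,-0.75]},
    {"gripper":255,"offset":[0.074,0.0795,0.0235],"angular":[0,0,-0.93]}
  ]
}}

```text
t: 3.8
eef_pos: [0.4698, 0.0117, 0.2191]
tool_rot: [-0.002, -0.038, 0.999, -0.001]
contact_force: [0.6, -0.5, -0.7]
gripper_width: 0.24
grasp_force: 58.7
```

{"op": "drive_tool", "data": {
  "deltas": [
    {"gripper":255,"offset":[0,0,0],"angular":[0,0,-0.03]},
    {"gripper":255,"offset":[0,0,0],"angular":[0,0,-0.03]},
    {"gripper":255,"offset":[0,0,0],"angular":[0,0,-0.03]},
    {"gripper":255,"offset":[0,0,0],"angular":[0,0,-0.03]}
  ]
}}

```text
t: 4.2
eef_pos: [0.472, 0.0081, 0.2213]
tool_rot: [0.0, -0.043, 0.999, -0.002]
contact_force: [-0.6, 0.5, -1.4]
gripper_width: 0.243
grasp_force: 58.8
```

```bash
python3 -c "
from h import *
plan([.470,.010,.09],.107+np.pi/2)"
```

```text
off [0.002  0.0026 0.1313] ang [-0.0053  0.0008 -0.027 ] | [0.472  0.0081 0.2213] q7 1.19
```

{"op": "drive_tool", "data": {
  "deltas": [
    {"gripper":255,"offset":[0.002,0.002,0.04],"angular":[-0.005,0,-0.02]},
    {"gripper":255,"offset":[0.002,0.002,0.08],"angular":[-0.005,0,-0.02]},
    {"gripper":255,"offset":[0.002,0.002,0.115],"angular":[-0.005,0,-0.02]},
    {"gripper":255,"offset":[0.002,0.002,0.128],"angular":[-0.005,0,-0.02]},
    {"gripper":255,"offset":[0.002,0.002,0.131],"angular":[-0.005,0,-0.02]}
  ]
}}

```text
t: 4.7
eef_pos: [0.4695, 0.0099, 0.0894]
tool_rot: [-0.001, -0.052, 0.999, 0.0]
contact_force: [0.5, 0.3, -0.8]
gripper_width: 0.237
grasp_force: 58.8
```

{"op": "drive_tool", "data": {
  "deltas": [
    {"gripper":255,"offset":[0,0,0.002],"angular":[0,0,0]},
    {"gripper":255,"offset":[0,0,0.003],"angular":[0,0,0]},
    {"gripper":255,"offset":[0,0,0.004],"angular":[0,0,0]},
    {"gripper":255,"offset":[0,0,0.004],"angular":[0,0,0]}
  ]
}}

```text
t: 5.1
eef_pos: [0.4705, 0.0099, 0.0871]
tool_rot: [0.001, -0.052, 0.999, -0.0]
contact_force: [0.3, -0.3, -1.2]
gripper_width: 0.241
grasp_force: 58.8
```

```bash
python3 -c "
from h import *
a=optics.read_camera('side');o=bot.get_obs();print(o['eef_pos'],o['contact_force'])
cv2.imwrite('pics/s2.png',cv2.resize(a[150:260,270:430],None,fx=5,fy=5))"
```

```text
[0.47040385 0.00991287 0.08697781] [ 0.80906784 -0.48352668 -1.27336399]
```

View pics/s2.png

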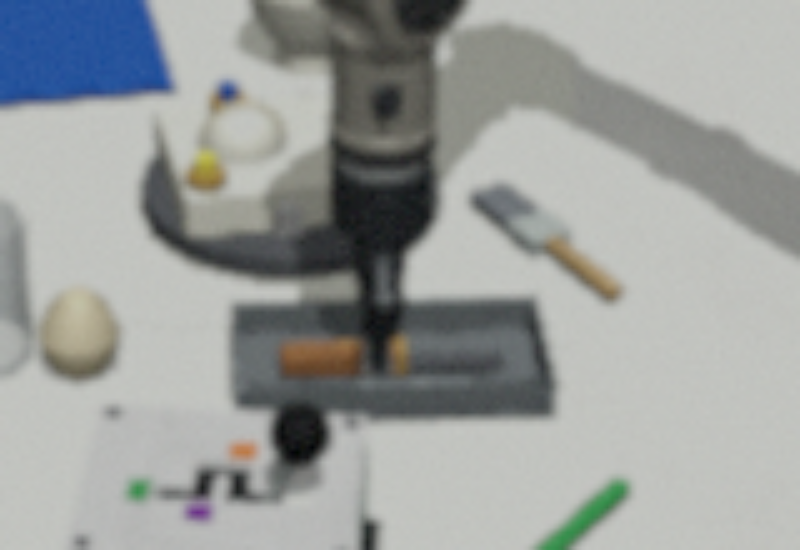

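The rasp is inside the tray at crop (280–500, 355), level and just above the floor. I'll lower it slowly until it touches.

{"op": "drive_tool", "data": {
  "deltas": [
    {"gripper":255,"offset":[0,0,0.001],"angular":[0,0,0]},
    {"gripper":255,"offset":[0,0,0.002],"angular":[0,0,0]},
    {"gripper":255,"offset":[0,0,0.003],"angular":[0,0,0]},
    {"gripper":255,"offset":[0,0,0.003],"angular":[0,0,0]},
    {"gripper":255,"offset":[0,0,0.003],"angular":[0,0,0]}
  ]
}}

```text
t: 5.65
eef_pos: [0.4699, 0.01, 0.0832]
tool_rot: [0.0, -0.052, 0.999, 0.0]
contact_force: [0.4, -0.2, -0.8]
gripper_width: 0.236
grasp_force: 58.8
```

{"op": "drive_tool", "data": {
  "deltas": [
    {"gripper":255,"offset":[0,0,0.001],"angular":[0,0,0]},
    {"gripper":255,"offset":[0,0,0.002],"angular":[0,0,0]},
    {"gripper":255,"offset":[0,0,0.002],"angular":[0,0,0]},
    {"gripper":255,"offset":[0,0,0.002],"angular":[0,0,0]}
  ]
}}

```text
t: 6.05
eef_pos: [0.47, 0.0101, 0.0821]
tool_rot: [0.0, -0.052, 0.999, -0.0]
contact_force: [-4.5, -1.0, 12.1]
gripper_width: 0.242
grasp_force: 60.5
```

{"op": "drive_tool", "data": {
  "deltas": [
    {"gripper":185,"offset":[0,0,0],"angular":[0,0,0]},
    {"gripper":160,"offset":[0,0,0],"angular":[0,0,0]},
    {"gripper":130,"offset":[0,0,0],"angular":[0,0,0]},
    {"gripper":120,"offset":[0,0,-0.001],"angular":[0,0,0]},
    {"gripper":120,"offset":[0,0,-0.001],"angular":[0,0,0]}
  ]
}}

```text
t: 6.55
eef_pos: [0.4701, 0.01, 0.0823]
tool_rot: [0.0, -0.052, 0.999, 0.0]
contact_force: [0.0, -0.2, 0.2]
gripper_width: 0.528
grasp_force: 0.0
```

{"op": "drive_tool", "data": {
  "deltas": [
    {"gripper":120,"offset":[0,0,-0.015],"angular":[0,0,0]},
    {"gripper":120,"offset":[0,0,-0.05],"angular":[0,0,0]},
    {"gripper":120,"offset":[0,0,-0.1],"angular":[0,0,0]},
    {"gripper":255,"offset":[0,0,-0.14],"angular":[0,0,0]},
    {"gripper":255,"offset":[0,0,-0.14],"angular":[0,0,0]}
  ]
}}

```text
t: 7.05
eef_pos: [0.4726, 0.0107, 0.2271]
tool_rot: [0.005, -0.052, 0.999, -0.0]
contact_force: [-0.1, 0.4, 0.7]
gripper_width: 0.194
grasp_force: 0.0
```

```bash
python3 -c "
from h import *
a=optics.read_camera('side')
cv2.imwrite('pics/s3.png',cv2.resize(a[150:260,270:430],None,fx=5,fy=5))
plan([.453,-.205,.20])"
```

```text
off [ 0.0406 -0.212   0.0248] ang [-0.0017  0.0076  0.    ] | [0.4714 0.01   0.2247] q7 1.2
```

View pics/s3.png

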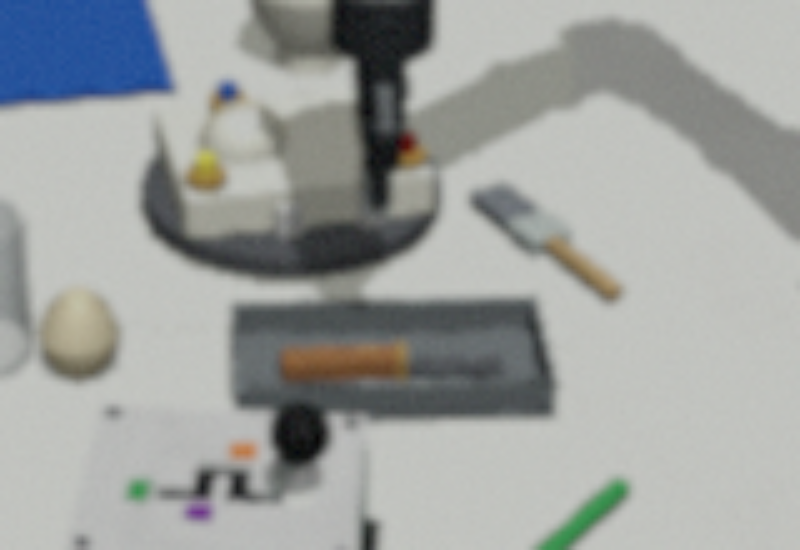

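The rasp lies flat in the tray. Next are the pins, with the fingers shut.

{"op": "drive_tool", "data": {
  "deltas": [
    {"gripper":255,"offset":[0.01,-0.05,0],"angular":[0,0,0]},
    {"gripper":255,"offset":[0.02,-0.1,0],"angular":[0,0,0]},
    {"gripper":255,"offset":[0.03,-0.15,0.01],"angular":[0,0,0]},
    {"gripper":255,"offset":[0.041,-0.195,0.025],"angular":[0,0,0]},
    {"gripper":255,"offset":[0.041,-0.212,0.025],"angular":[0,0.008,0]}
  ]
}}

```text
t: 7.6
eef_pos: [0.4474, -0.2099, 0.1939]
tool_rot: [-0.006, -0.049, 0.999, 0.0]
contact_force: [0.7, 0.3, 0.3]
gripper_width: -0.0
grasp_force: 0.0
```

{"op": "drive_tool", "data": {
  "deltas": [
    {"gripper":255,"offset":[0,0,0.01],"angular":[0,0,0]},
    {"gripper":255,"offset":[0,0,0.02],"angular":[0,0,0]},
    {"gripper":255,"offset":[0,0,0.02],"angular":[0,0,0]},
    {"gripper":255,"offset":[0,0,0.02],"angular":[0,0,0]}
  ]
}}

```text
t: 8.0
eef_pos: [0.4511, -0.2033, 0.1768]
tool_rot: [-0.003, -0.054, 0.999, 0.0]
contact_force: [0.2, 0.4, 0.3]
gripper_width: 0.003
grasp_force: 0.0
```

```bash
python3 -c "
from h import *
plan([.453,-.205,.163]);print(bot.get_obs()['contact_force'],bot.get_obs()['gripper_width'])"
```

```text
off [-0.0018 -0.0019  0.0138] ang [ 0.0015 -0.0083  0.    ] | [ 0.4511 -0.2033  0.1768] q7 1.6
[0.1840978  0.42241275 0.3296761 ] 0.0028126848186199186
```

{"op": "drive_tool", "data": {
  "deltas": [
    {"gripper":255,"offset":[0,0,0.004],"angular":[0,0,0]},
    {"gripper":255,"offset":[0,0,0.008],"angular":[0,0,0]},
    {"gripper":255,"offset":[0,0,0.012],"angular":[0,0,0]},
    {"gripper":255,"offset":[0,0,0.014],"angular":[0,0,0]},
    {"gripper":255,"offset":[0,0,0.014],"angular":[0,0,0]}
  ]
}}

```text
t: 8.5
eef_pos: [0.4514, -0.2048, 0.1634]
tool_rot: [-0.002, -0.052, 0.999, -0.0]
contact_force: [0.3, 3.2, 4.0]
gripper_width: -0.001
grasp_force: 1.9
```

{"op": "drive_tool", "data": {
  "deltas": [
    {"gripper":255,"offset":[0,0,0.001],"angular":[0,0,0]},
    {"gripper":255,"offset":[0,0,0.002],"angular":[0,0,0]},
    {"gripper":255,"offset":[0,0,0.002],"angular":[0,0,0]}
  ]
}}

```text
t: 8.8
eef_pos: [0.4514, -0.2048, 0.1614]
tool_rot: [-0.002, -0.052, 0.999, -0.0]
contact_force: [0.2, 3.2, 5.0]
gripper_width: -0.002
grasp_force: 2.3
```

```bash
python3 -c "
from h import *
for i in range(3): optics.read_camera('top');o=bot.get_obs();print(o['eef_pos'],o['contact_force'])"
```

```text
[ 0.45139438 -0.20484643  0.16146006] [-0.50564453  3.08828927  4.40956702]
[ 0.45138262 -0.20485071  0.16147554] [0.5973786  4.16080633 4.57095981]
[ 0.45138236 -0.20484437  0.16146133] [0.98531902 3.75346987 3.99649549]
```

{"op": "drive_tool", "data": {
  "deltas": [
    {"gripper":255,"offset":[0,0,-0.02],"angular":[0,0,0]},
    {"gripper":255,"offset":[-0.02,0.003,-0.04],"angular":[0,0,0]},
    {"gripper":255,"offset":[-0.065,0.011,-0.04],"angular":[0,0,0]},
    {"gripper":255,"offset":[-0.11,0.019,-0.04],"angular":[0,0,0]},
    {"gripper":255,"offset":[-0.15,0.0255,-0.04],"angular":[0,0,0]}
  ]
}}

```text
t: 9.45
eef_pos: [0.5989, -0.1649, 0.2]
tool_rot: [-0.003, -0.051, 0.999, -0.001]
contact_force: [0.2, -0.4, 0.6]
gripper_width: 0.001
grasp_force: 0.0
```

{"op": "drive_tool", "data": {
  "deltas": [
    {"gripper":255,"offset":[-0.0155,0.0028,0.01],"angular":[0,0,0]},
    {"gripper":255,"offset":[-0.017,0.0028,0.018],"angular":[0,0,0]},
    {"gripper":255,"offset":[-0.017,0.0028,0.018],"angular":[0,0,0]},
    {"gripper":255,"offset":[-0.017,0.0028,0.018],"angular":[0,0,0]},
    {"gripper":255,"offset":[-0.017,0.0028,0.018],"angular":[0,0,0]}
  ]
}}

```text
t: 9.95
eef_pos: [0.6133, -0.1607, 0.1826]
tool_rot: [-0.003, -0.051, 0.999, -0.001]
contact_force: [-0.6, 0.5, -0.1]
gripper_width: -0.002
grasp_force: 0.0
```

```bash
python3 -c "
from h import *
for i in range(4): optics.read_camera('top')
plan([.6146,-.1593,.162]);print(bot.get_obs()['contact_force'],bot.get_obs()['gripper_width'])"
```

```text
off [-0.0008  0.0007  0.0208] ang [-0.0007 -0.0068 -0.    ] | [ 0.614  -0.1601  0.1828] q7 1.46
[-0.41806062 -0.06806578 -0.79382975] -0.00047116655151583113
```

{"op": "drive_tool", "data": {
  "deltas": [
    {"gripper":255,"offset":[-0.0005,0.0005,0.008],"angular":[0,0,0]},
    {"gripper":255,"offset":[-0.0005,0.0005,0.014],"angular":[0,0,0]},
    {"gripper":255,"offset":[-0.0005,0.0005,0.018],"angular":[0,0,0]},
    {"gripper":255,"offset":[-0.0005,0.0005,0.021],"angular":[0,0,0]},
    {"gripper":255,"offset":[-0.0005,0.0005,0.021],"angular":[0,0,0]}
  ]
}}

```text
t: 10.65
eef_pos: [0.6146, -0.1591, 0.1612]
tool_rot: [-0.003, -0.052, 0.999, -0.0]
contact_force: [-1.7, -0.2, 5.2]
gripper_width: 0.002
grasp_force: 2.4
```

```bash
python3 -c "
from h import *
for i in range(3): optics.read_camera('top');o=bot.get_obs();print(o['eef_pos'],o['contact_force'])"
```

```text
[ 0.61466153 -0.15907309  0.16144488] [-1.64471563  0.53834264  4.8101541 ]
[ 0.61465117 -0.15907139  0.16156357] [-0.12360959 -1.4959339   5.1733873 ]
[ 0.61465485 -0.15907434  0.16161936] [-1.63024277  0.20089208  4.19607675]
```

{"op": "drive_tool", "data": {
  "deltas": [
    {"gripper":255,"offset":[0,0,-0.02],"angular":[0,0,0]},
    {"gripper":255,"offset":[0.003,-0.02,-0.042],"angular":[0,0,0]},
    {"gripper":255,"offset":[0.009,-0.06,-0.042],"angular":[0,0,0]},
    {"gripper":255,"offset":[0.016,-0.105,-0.042],"angular":[0,0,0]},
    {"gripper":255,"offset":[0.0198,-0.132,-0.04],"angular":[0,0,0]}
  ]
}}

```text
t: 11.3
eef_pos: [0.6079, -0.2969, 0.2013]
tool_rot: [-0.003, -0.05, 0.999, -0.001]
contact_force: [-0.8, -0.1, -0.2]
gripper_width: -0.003
grasp_force: 0.0
```

{"op": "drive_tool", "data": {
  "deltas": [
    {"gripper":255,"offset":[0,0,0.01],"angular":[0,0,0]},
    {"gripper":255,"offset":[0,0,0.018],"angular":[0,0,0]},
    {"gripper":255,"offset":[0,0,0.018],"angular":[0,0,0]},
    {"gripper":255,"offset":[0,0,0.018],"angular":[0,0,0]},
    {"gripper":255,"offset":[0,0,0.018],"angular":[0,0,0]}
  ]
}}

```text
t: 11.8
eef_pos: [0.6094, -0.2909, 0.1838]
tool_rot: [-0.002, -0.053, 0.999, 0.0]
contact_force: [0.9, -0.3, 0.0]
gripper_width: 0.0
grasp_force: 0.0
```

```bash
python3 -c "
from h import *
for i in range(4): optics.read_camera('top')
plan([.6085,-.292,.162]);print(bot.get_obs()['contact_force'],bot.get_obs()['gripper_width'])"
```

```text
off [0.0004 0.0002 0.0219] ang [-0.0004 -0.0065 -0.    ] | [ 0.6091 -0.2921  0.1839] q7 1.67
[-0.34502461  0.18386774  0.24329885] -0.0027439222283577205
```

{"op": "drive_tool", "data": {
  "deltas": [
    {"gripper":255,"offset":[0,0,0.008],"angular":[0,0,0]},
    {"gripper":255,"offset":[0,0,0.014],"angular":[0,0,0]},
    {"gripper":255,"offset":[0,0,0.018],"angular":[0,0,0]},
    {"gripper":255,"offset":[0,0,0.022],"angular":[0,0,0]},
    {"gripper":255,"offset":[0,0,0.022],"angular":[0,0,0]}
  ]
}}

```text
t: 12.5
eef_pos: [0.6086, -0.2925, 0.1612]
tool_rot: [-0.003, -0.052, 0.999, -0.0]
contact_force: [-2.0, 0.1, 5.0]
gripper_width: 0.004
grasp_force: 2.4
```

```bash
python3 -c "
from h import *
for i in range(3): optics.read_camera('top');o=bot.get_obs();print(o['eef_pos'],o['contact_force'])"
```

```text
[ 0.60854832 -0.29245748  0.16146096] [-2.41146425  0.88008254  5.09825081]
[ 0.60858582 -0.29246031  0.16166174] [-1.89202475  0.83951817  5.36380726]
[ 0.60858624 -0.29243051  0.16172583] [-2.82806757  0.74554076  4.6192358 ]
```

{"op": "drive_tool", "data": {
  "deltas": [
    {"gripper":255,"offset":[0,0,-0.02],"angular":[0,0,0]},
    {"gripper":255,"offset":[0,0,-0.06],"angular":[0,0,0]},
    {"gripper":255,"offset":[0,0,-0.11],"angular":[0,0,0]},
    {"gripper":200,"offset":[0,0,-0.15],"angular":[0,0,0]},
    {"gripper":60,"offset":[0,0,-0.15],"angular":[0,0,0]}
  ]
}}

```text
t: 13.15
eef_pos: [0.6123, -0.2924, 0.3183]
tool_rot: [0.002, -0.052, 0.999, -0.002]
contact_force: [0.4, 0.2, -0.3]
gripper_width: 0.331
grasp_force: 0.0
```

```bash
python3 -c "
from h import *
plan([.510,.307,.31]);plan([.510,.307,.31],0);print(bot.get_obs()['q'])"
```

```text
off [0.0394 0.6068 0.0053] ang [-0.006   0.0055  0.    ] | [ 0.6123 -0.2924  0.3183] q7 1.74
off [0.0394 0.6068 0.0053] ang [-8.9000e-03  1.0000e-04 -1.8673e+00] | [ 0.6123 -0.2924  0.3183] q7 1.74
[ 0.81643452  0.55931682 -0.69208079  1.49693721  0.37318268  1.21361642
  1.74498531]
```

{"op": "drive_tool", "data": {
  "deltas": [
    {"gripper":0,"offset":[0.002,0.03,0],"angular":[0,0,0]},
    {"gripper":0,"offset":[0.005,0.075,0],"angular":[0,0,0]},
    {"gripper":0,"offset":[0.008,0.12,0],"angular":[0,0,0]},
    {"gripper":0,"offset":[0.011,0.165,0],"angular":[0,0,0]},
    {"gripper":0,"offset":[0.014,0.21,0],"angular":[0,0,0]}
  ]
}}

```text
t: 13.65
eef_pos: [0.5729, -0.0833, 0.3109]
tool_rot: [-0.003, -0.052, 0.999, -0.0]
contact_force: [0.8, 0.2, -0.7]
gripper_width: 1.001
grasp_force: 0.0
```

{"op": "drive_tool", "data": {
  "deltas": [
    {"gripper":0,"offset":[0.003,0.045,0],"angular":[0,0,0]},
    {"gripper":0,"offset":[0.006,0.09,0],"angular":[0,0,0]},
    {"gripper":0,"offset":[0.009,0.135,0],"angular":[0,0,0]},
    {"gripper":0,"offset":[0.012,0.18,0],"angular":[0,0,0]},
    {"gripper":0,"offset":[0.015,0.225,0],"angular":[0,0,0]}
  ]
}}

```text
t: 14.15
eef_pos: [0.5346, 0.1388, 0.3111]
tool_rot: [-0.003, -0.052, 0.999, -0.0]
contact_force: [0.8, -0.5, 0.3]
gripper_width: 0.997
grasp_force: 0.0
```

{"op": "drive_tool", "data": {
  "deltas": [
    {"gripper":0,"offset":[0.003,0.045,0],"angular":[0,0,0]},
    {"gripper":0,"offset":[0.006,0.09,0],"angular":[0,0,0]},
    {"gripper":0,"offset":[0.009,0.135,0],"angular":[0,0,0]},
    {"gripper":0,"offset":[0.01,0.16,0],"angular":[0,0,0]},
    {"gripper":0,"offset":[0.01,0.17,0],"angular":[0,0,0]}
  ]
}}

```text
t: 14.65
eef_pos: [0.506, 0.3085, 0.3113]
tool_rot: [-0.003, -0.055, 0.999, 0.001]
contact_force: [-0.3, 0.6, 0.2]
gripper_width: 1.0
grasp_force: 0.0
```

```bash
python3 -c "
from h import *
o1,d1=ray('top',(218.6,214.2));o2,d2=ray('side',(329.8,236.2))
s=np.linalg.lstsq(np.c_[d1,-d2],o2-o1,rcond=None)[0];p=o1+d1*s[0];r=o2+d2*s[1];print(p,r)
for i in range(6): optics.read_camera('top')
plan([.509,.307,.27]);plan([.509,.307,.27],np.pi/2);print(bot.get_obs()['q'])"
```

```text
[0.50998834 0.3066606  0.15851033] [0.51011328 0.30665778 0.15852459]
off [-0.0009  0.0039  0.0413] ang [-0.0018 -0.0074 -0.    ] | [0.5087 0.3031 0.3113] q7 0.71
off [-0.0009  0.0039  0.0413] ang [-0.0021 -0.0073  0.1288] | [0.5087 0.3031 0.3113] q7 0.71
[-0.00542479  0.46510137 -0.85133007  1.70531736  0.37557295  1.15013298
  0.70961172]
```

{"op": "drive_tool", "data": {
  "deltas": [
    {"gripper":0,"offset":[-0.001,0.004,0.03],"angular":[0,-0.007,0.129]},
    {"gripper":0,"offset":[-0.001,0.004,0.065],"angular":[0,-0.007,0.129]},
    {"gripper":0,"offset":[-0.001,0.004,0.095],"angular":[0,-0.007,0.129]},
    {"gripper":0,"offset":[-0.001,0.004,0.104],"angular":[0,-0.007,0.129]},
    {"gripper":0,"offset":[-0.001,0.004,0.104],"angular":[0,-0.007,0.129]}
  ]
}}

```text
t: 15.45
eef_pos: [0.5079, 0.3078, 0.2067]
tool_rot: [-0.001, -0.001, 1.0, -0.001]
contact_force: [0.1, -0.5, 0.5]
gripper_width: 0.997
grasp_force: 0.0
```

```bash
python3 -c "
from h import *
for i in range(6): a=optics.read_camera('side')
cv2.imwrite('pics/s4.png',cv2.resize(a[190:290,260:390],None,fx=5,fy=5))
plan([.510,.307,.207],np.pi/2);print(bot.get_obs()['contact_force'])"
```

```text
off [-0.0017 -0.0028  0.0021] ang [0.0011 0.0026 0.0035] | [0.5083 0.3097 0.2091] q7 0.52
[0.68228844 0.16680961 0.6177793 ]
```

View pics/s4.png

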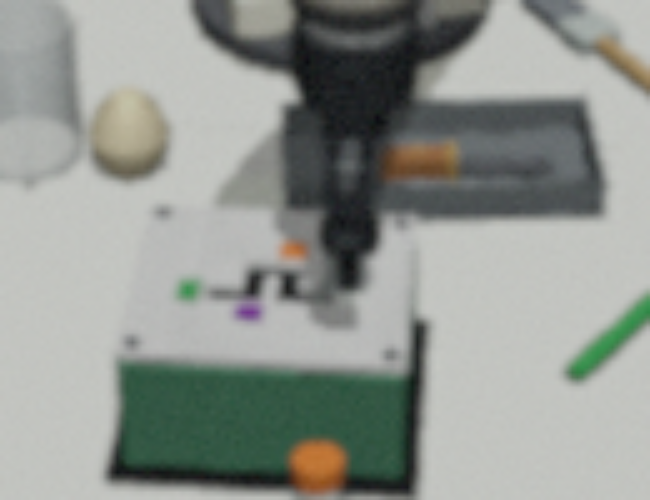

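The fingers straddle the knob at crop (350,230). I'll close on it.

{"op": "drive_tool", "data": {
  "deltas": [
    {"gripper":60,"offset":[-0.0015,-0.0025,0.001],"angular":[0,0,0]},
    {"gripper":110,"offset":[-0.0015,-0.0025,0.001],"angular":[0,0,0]},
    {"gripper":140,"offset":[-0.0015,-0.0025,0.001],"angular":[0,0,0]},
    {"gripper":170,"offset":[-0.0015,-0.0025,0.001],"angular":[0,0,0]},
    {"gripper":200,"offset":[-0.0015,-0.0025,0.001],"angular":[0,0,0]}
  ],
  "grip_force": 25
}}

```text
t: 16.25
eef_pos: [0.5092, 0.3069, 0.2069]
tool_rot: [0.0, -0.002, 1.0, -0.0]
contact_force: [-1.4, -0.8, 2.4]
gripper_width: 0.446
grasp_force: 25.0
```

```bash
python3 -c "
from h import *
for i in range(4): a=optics.read_camera('side');o=bot.get_obs();print(o['eef_pos'],o['contact_force'],o['grasp_force'],o['gripper_width'])"
```

```text
[0.50922979 0.30690945 0.20687468] [-0.65716472 -0.43533652  3.05908458] 25.021710097789764 0.4506038072451121
[0.50924511 0.30689837 0.2068752 ] [-1.43109742 -0.7384161   2.75387948] 25.037696957588196 0.4556662806005331
[0.5092431  0.30692072 0.20685807] [-0.79488084 -1.60897972  3.17309383] 25.04829168319702 0.45194657790235865
[0.50926493 0.30690499 0.20684772] [ 0.94164999 -1.43391133  3.12908723] 25.058352649211884 0.4546431288023406
```

{"op": "drive_tool", "data": {
  "deltas": [
    {"gripper":200,"offset":[-0.007,0,-0.0025],"angular":[0,0,0]},
    {"gripper":200,"offset":[-0.014,0,-0.0045],"angular":[0,0,0]},
    {"gripper":200,"offset":[-0.022,0,-0.0065],"angular":[0,0,0]},
    {"gripper":200,"offset":[-0.03,0,-0.008],"angular":[0,0,0]},
    {"gripper":200,"offset":[-0.036,0,-0.009],"angular":[0,0,0]}
  ]
}}

```text
t: 16.95
eef_pos: [0.5461, 0.3065, 0.2152]
tool_rot: [-0.0, -0.001, 1.0, -0.0]
contact_force: [-0.2, -0.6, -4.8]
gripper_width: 0.45
grasp_force: 25.7
```

{"op": "drive_tool", "data": {
  "deltas": [
    {"gripper":200,"offset":[0,0,0],"angular":[0,0,0]},
    {"gripper":200,"offset":[0,0,0],"angular":[0,0,0]},
    {"gripper":200,"offset":[0,0,0],"angular":[0,0,0]}
  ]
}}

```text
t: 17.25
eef_pos: [0.5451, 0.3066, 0.2152]
tool_rot: [-0.0, -0.001, 1.0, -0.0]
contact_force: [0.6, -1.4, -6.6]
gripper_width: 0.45
grasp_force: 25.8
```

{"op": "drive_tool", "data": {
  "deltas": [
    {"gripper":200,"offset":[0,-0.009,0.0005],"angular":[0,0,0]},
    {"gripper":200,"offset":[0,-0.018,0],"angular":[0,0,0]},
    {"gripper":200,"offset":[0,-0.027,0],"angular":[0,0,0]},
    {"gripper":200,"offset":[0,-0.037,0.0005],"angular":[0,0,0]},
    {"gripper":200,"offset":[0,-0.046,0.001],"angular":[0,0,0]}
  ]
}}

```text
t: 17.75
eef_pos: [0.5457, 0.2608, 0.2155]
tool_rot: [0.001, -0.002, 1.0, 0.001]
contact_force: [1.0, 5.2, -6.7]
gripper_width: 0.452
grasp_force: 26.2
```

{"op": "drive_tool", "data": {
  "deltas": [
    {"gripper":200,"offset":[0,0,0],"angular":[0,0,0]},
    {"gripper":200,"offset":[0,0,0],"angular":[0,0,0]},
    {"gripper":200,"offset":[0,0,0],"angular":[0,0,0]},
    {"gripper":200,"offset":[0,0,0],"angular":[0,0,0]},
    {"gripper":200,"offset":[0,0,0],"angular":[0,0,0]}
  ]
}}

```text
t: 18.25
eef_pos: [0.5461, 0.2594, 0.2152]
tool_rot: [0.0, -0.001, 1.0, -0.001]
contact_force: [-0.6, -0.8, 7.9]
gripper_width: 0.45
grasp_force: 26.9
```

{"op": "drive_tool", "data": {
  "deltas": [
    {"gripper":200,"offset":[0,0,-0.0005],"angular":[0,0,0]},
    {"gripper":200,"offset":[-0.009,0,-0.001],"angular":[0,0,0]},
    {"gripper":200,"offset":[-0.019,0,-0.0015],"angular":[0,0,0]},
    {"gripper":200,"offset":[-0.029,0,-0.001],"angular":[0,0,0]},
    {"gripper":200,"offset":[-0.038,0,-0.0005],"angular":[0,0,0]}
  ]
}}

```text
t: 18.75
eef_pos: [0.5842, 0.2597, 0.2144]
tool_rot: [-0.001, -0.001, 1.0, -0.001]
contact_force: [-1.1, -1.6, 0.1]
gripper_width: 0.452
grasp_force: 26.7
```

{"op": "drive_tool", "data": {
  "deltas": [
    {"gripper":200,"offset":[0,0,0],"angular":[0,0,0]},
    {"gripper":200,"offset":[0,0,0],"angular":[0,0,0]}
  ]
}}

```text
t: 18.95
eef_pos: [0.5836, 0.2602, 0.2145]
tool_rot: [-0.0, -0.001, 1.0, -0.001]
contact_force: [0.1, -2.1, 0.5]
gripper_width: 0.452
grasp_force: 26.8
```

{"op": "drive_tool", "data": {
  "deltas": [
    {"gripper":200,"offset":[0,0.009,-0.001],"angular":[0,0,0]},
    {"gripper":200,"offset":[0,0.019,-0.0015],"angular":[0,0,0]},
    {"gripper":200,"offset":[0,0.029,-0.0015],"angular":[0,0,0]},
    {"gripper":200,"offset":[0,0.039,-0.001],"angular":[0,0,0]},
    {"gripper":200,"offset":[0,0.047,0],"angular":[0,0,0]}
  ]
}}

```text
t: 19.45
eef_pos: [0.5832, 0.3095, 0.2157]
tool_rot: [0.0, -0.002, 1.0, 0.0]
contact_force: [0.7, -5.4, 2.4]
gripper_width: 0.45
grasp_force: 26.6
```

{"op": "drive_tool", "data": {
  "deltas": [
    {"gripper":200,"offset":[0,0,0],"angular":[0,0,0]},
    {"gripper":200,"offset":[0,0,0],"angular":[0,0,0]},
    {"gripper":200,"offset":[0,0,0],"angular":[0,0,0]},
    {"gripper":200,"offset":[0,0,0],"angular":[0,0,0]},
    {"gripper":200,"offset":[0,0,0],"angular":[0,0,0]}
  ]
}}

```text
t: 19.95
eef_pos: [0.5832, 0.3093, 0.2158]
tool_rot: [0.0, -0.002, 1.0, 0.001]
contact_force: [0.3, -0.0, 5.1]
gripper_width: 0.449
grasp_force: 26.5
```

{"op": "drive_tool", "data": {
  "deltas": [
    {"gripper":200,"offset":[0,-0.001,0],"angular":[0,0,0]},
    {"gripper":200,"offset":[-0.009,-0.001,0.001],"angular":[0,0,0]},
    {"gripper":200,"offset":[-0.018,-0.001,0.003],"angular":[0,0,0]},
    {"gripper":200,"offset":[-0.027,-0.001,0.0055],"angular":[0,0,0]},
    {"gripper":200,"offset":[-0.036,-0.001,0.0085],"angular":[0,0,0]}
  ]
}}

```text
t: 20.45
eef_pos: [0.62, 0.3075, 0.2065]
tool_rot: [-0.0, -0.001, 1.0, 0.0]
contact_force: [-12.7, 0.3, 15.1]
gripper_width: 0.45
grasp_force: 27.7
```

{"op": "drive_tool", "data": {
  "deltas": [
    {"gripper":200,"offset":[-0.002,0,0.0005],"angular":[0,0,0]},
    {"gripper":200,"offset":[-0.002,0,0.0005],"angular":[0,0,0]},
    {"gripper":200,"offset":[-0.002,0,0.0005],"angular":[0,0,0]}
  ]
}}

```text
t: 20.75
eef_pos: [0.6208, 0.3078, 0.206]
tool_rot: [-0.001, -0.002, 1.0, 0.0]
contact_force: [-4.5, -0.4, 7.9]
gripper_width: 0.449
grasp_force: 27.2
```

{"op": "drive_tool", "data": {
  "deltas": [
    {"gripper":130,"offset":[0,0,0],"angular":[0,0,0]},
    {"gripper":80,"offset":[0,0,0],"angular":[0,0,0]},
    {"gripper":20,"offset":[0,0,0],"angular":[0,0,0]},
    {"gripper":0,"offset":[0,0,0],"angular":[0,0,0]},
    {"gripper":0,"offset":[0,0,0],"angular":[0,0,0]}
  ]
}}

```text
t: 21.25
eef_pos: [0.6213, 0.3069, 0.2059]
tool_rot: [-0.0, -0.001, 1.0, -0.0]
contact_force: [-0.1, -0.2, -0.2]
gripper_width: 1.001
grasp_force: 0.0
```

{"op": "drive_tool", "data": {
  "deltas": [
    {"gripper":0,"offset":[0,0,-0.015],"angular":[0,0,0]},
    {"gripper":0,"offset":[0,0,-0.05],"angular":[0,0,0]},
    {"gripper":0,"offset":[0,0,-0.1],"angular":[0,0,0]},
    {"gripper":0,"offset":[0,0,-0.13],"angular":[0,0,0]},
    {"gripper":0,"offset":[0,0,-0.13],"angular":[0,0,0]}
  ]
}}

```text
t: 21.75
eef_pos: [0.6224, 0.3092, 0.3436]
tool_rot: [0.004, -0.002, 1.0, 0.003]
contact_force: [1.3, 0.6, 0.3]
gripper_width: 1.003
grasp_force: 0.0
```

```bash
python3 -c "
from h import *
for i in range(8): a=optics.read_camera('side')
cv2.imwrite('pics/s5.png',cv2.resize(a[110:290,240:450],None,fx=3.3,fy=3.3))
print(bot.get_obs()['eef_pos'],proj('side',[[.6205,.3075,.1535]]))"
```

```text
[0.62101192 0.30691305 0.33494894] [[294.24179666 236.23777381]]
```

View pics/s5.png

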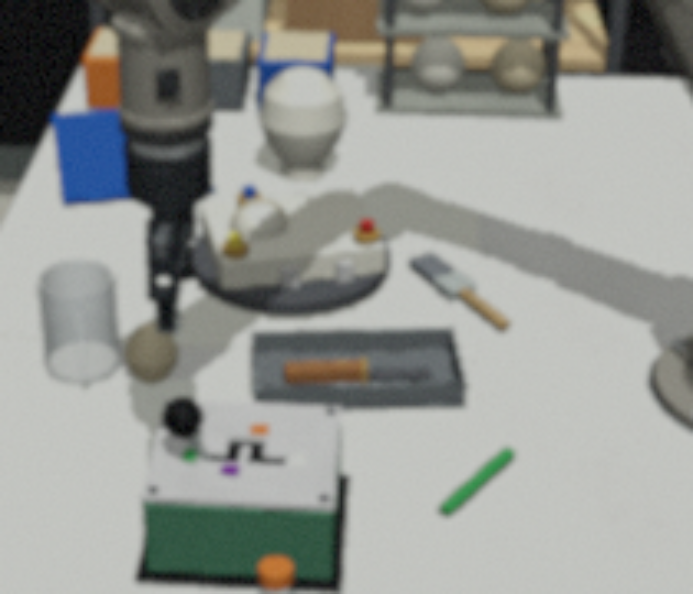

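The knob is at the green end, at crop (182,415), and the rasp is in the tray with everything else in place. I'll check the knob centroid, then hand in.

```bash
python3 -c "
from h import *
a=optics.read_camera('side').max(2)[222:250,284:306];b=cv2.imread('pics/side0.png').max(2)[222:250,319:341]
for m,x0 in((a,284),(b,319)):
  y,x=np.where(m<60);print(x.mean()+x0,y.mean()+222,len(x))
print(proj('side',[[.5653-.056,.307,.1535],[.5653+.056,.307,.1535]]))
print(bot.hand_in())"
```

```text
294.72727272727275 236.27272727272728 88
329.38 236.19 100
[[330.0499902  237.60533764]
 [294.00679315 236.13386564]]
the job is handed in; nothing more can be done
None
```

The job is done and handed in at about 22 s of the 72 s allowed. The rasp lies flat in the tray. The pins were pressed red, yellow, blue, each past half-way by tip height and force. The lever went through the gate with both pauses, was let go at the green end, and the last picture shows nothing else on the bench moved.

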